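# Lock the rotor lid and close the centrifuge

## Robot

A 7-joint arm with a two-finger parallel gripper is mounted at the origin on the work surface. World frame = base frame: x ahead of the robot, y to its left, z up, the work surface at z = 0. Lengths are in mm, angles in rad, forces in N, time in s.
With the tool pointing down it reaches from about 400 to 875 mm from the base axis. Payload 19.3 kg.
Tool frame: the origin (TCP) lies at the very end of the fingers, on their centre line; the grasp point (between the pads) lies 19 mm behind it (grip_point_offset is the z of the grasp point in the tool frame, in mm); z points along the fingers, x is the direction in which the jaws open and shut, and the axes are right-handed (so a half turn about z gives the same grasp; the last joint's range is limited). The gripper opens to 85 mm and grips with 20 to 120 N. Pads are 22 mm wide; open, the fingers measure 114 mm over their backs; the gripper's body (76 mm by 85 mm) begins 54 mm behind the grasp point. The pads swing forward as they close: fully open they stand 13 mm farther back than shut.
Start: joints at [1.11, 0.521, -0.036, 1.599, 0.021, 1.021, -0.113], TCP at [238.052, -577.88, 231.291] pointing down, gripper open.
Joint ranges: [-2.91, 2.91], [-0.3, 2.13], [-1.5, 1.42], [0.17, 2.43], [-1.26, 4.41], [0.16, 1.93], [-2.52, 2.52]. Speed limits (rad/s): [1.89, 1.89, 2.39, 2.39, 3.01, 3.01, 3.01].

## Interface

Orientations are given as a 3x3 rotation matrix whose columns are the frame's x, y, z axes.
In Python, from workcell import movep, movel, goto_joints, open_gripper, clamp, wait, inverse_kinematics, read_state, camera, PlanningError, finish_job, grip_point_offset gives the robot as it stands. Calls block until the motion is done:
- movep(position, orientation): joint-space move of the TCP to a pose.
- movel(position, frame=None, max_speed=150, guard=None): straight line of the TCP; frame=None keeps the orientation; max_speed is the mean speed in mm/s. With guard (N) it stops when the force on the tool has changed by that much, and returns True; else False.
- goto_joints(angles): joint-space move.
- open_gripper() and clamp(): open the fingers fully, or close them until they stop; the grip force is fixed at half the most.
- wait(seconds).
- inverse_kinematics(position, orientation): joint angles nearest the present ones, or None.
- read_state(): the state.
- camera(name): name is "scene" or "top"; returns a dict with "image" (420x560x3 uint8, blue, green, red), "range_z" (420x560 float32, mm along the optical axis (not along the pixel's ray), 0 where there is no reading), "fx", "fy", "cx", "cy" (pixels), "dist_coeffs" ([k1, k2, p1, p2, k3] as OpenCV has them; the pictures are not rectified), "cam_to_world" (4x4, takes a point from camera to world coordinates). Camera axes: x right, y up, looking along -z (the intrinsics and any distortion apply to the point x, -y, -z); pixel columns grow to the right and rows downward; lengths in mm; the calibration is good to about 2 mm. A picture is of the moment at which its call begins.
A pose or a line that the arm cannot do raises PlanningError and nothing moves.
- finish_job(): hands the job in, once; it reports no verdict.
The state is a dict: "time": time; "qpos": joint angles; "qvel": joint speeds; "joint_efforts": joint torques, N m; "eef_pos": TCP position; "tool_rot": TCP orientation; "ft_force": force on the tool from outside, world axes, zero at the start; "torque": the same for the moment, N m; "finger_gap": finger opening in mm.
Only numpy, scipy, OpenCV 4.12 (cv2) and the standard library are available. Lean on these libraries where they do the work, as an engineer would, in place of code of your own. Each camera call takes 0.05 s, during which the arm holds its last target.

## Task

Get the centrifuge ready to run: fetch the bell-shaped rotor lid from the bench, set it on the rotor with its lugs in the slots of the hub, press it down against the spring and turn it a quarter turn clockwise until it locks. Then let go of it and fold the centrifuge's clear hood fully shut. Leave the other things on the bench where they are.

Things in the scene. Friction and masses are not known exactly. Their poses are not given: they have to be found in the camera images.
- lid_grip (a point): Middle of the black wing grip on the loose rotor lid, on the lid's axis, 45 mm above the skirt's lower edge; z up. The wing is an upright bar 14 mm thick (x), 52 mm long (y), from 29 to 60 mm above the skirt's edge. The lid is a plain metal bell, 120 mm in diameter, its shoulder 30 mm high, standing on its skirt on the bench, 0.22 kg; it is the same after a half turn.
- lid_lugs (a point): Point on the lid's axis level with the top of its two lugs, 13 mm above the skirt's edge, under the bell; axes as lid_grip. The lugs lie along y, in line with the wing: 52 mm over both, 12 mm wide (x), 6 mm high, on a central plug 36 mm in diameter whose coned tip ends 1 mm above the skirt's edge.
- rotor_lid: The rotor lid as a whole; origin on its axis at the lower edge of the skirt; axes as lid_grip.
- rotor_hub (a point): Top centre of the rotor's hub in the open bowl, on the rotor's axis; z up. The rotor does not turn (braked). The hub is a bare metal eight-sided socket 64 mm across, with a 38 mm bore and two slots along +y and -y, 16 mm wide, reaching 28 mm from the axis: the lid's lugs go down through them, either way round, under a roof 8 mm thick.
- rotor: The rotor, same origin and axes as rotor_hub. Heights of lid_grip above it: 33 mm resting on the spring, below 24 mm the lugs are clear under the roof, 21.5 mm hard stop of the skirt. Held down, the lid turns a quarter clockwise seen from above (the other way is blocked) until lugs and wing lie along x; an end stop lies 3 to 4 degrees past that. Let up, it springs into notches and locks at 27 mm.
- plunger (a joint): Travel of the spring plunger in the hub's bore, m: 0 up, grows as the lid presses it down; about 0.006 with the lid locked, 0.0115 at the hard stop. Its spring starts at 5 N and adds 0.7 N per mm (13 N at the hard stop).
- centrifuge: Compact white bench centrifuge, fixed; origin on the bench under the rotor's axis, x pointing from its front to its back. 226 mm wide (y), from 125 mm before the axis to 142 mm behind it, the rim of its bowl 125 mm above the bench; the bowl is 156 mm in diameter and the hub's top lies 30 mm below the rim.
- hood_hinge (a point): Middle of the hood's hinge axis, at the rear of the centrifuge, 122 mm behind the rotor's axis, 125 mm above the bench; axes as the centrifuge's.
- hood (a joint): Angle of the clear hood, rad: 0 shut on the rim, 1.57 standing straight up at the back, 1.75 at most. Its hinge is stiff, so it stays where it is left; moving it takes 1 to 5 N at its free edge.
- hood_edge (a point): Middle of the hood's free edge (front when shut, top when open), 214 mm from the hinge axis, 12.5 mm under the outer face. The hood is a shallow frame, 190 mm wide, 25 mm thick; shut, its outer face is 25 mm above the rim. x points from the free edge to the hinge, z out of the outer face (up when shut, backwards when open). A lip 60 mm wide, 8 mm thick juts 10 mm beyond the edge.
- tip_box: blue lidded pipette-tip box, 126 x 88 x 72 mm high, loose; origin at the centre of its underside
- tube_rack: white rack of small tubes, 100 x 210 x 55 mm high, loose; origin at the centre of its underside
- amber_bottle: amber glass reagent bottle, 72 mm in diameter, 150 mm high, loose; origin at the centre of its underside
- vial_a: small white screw-cap vial, 34 mm in diameter, 62 mm high, loose; origin at the centre of its underside
- vial_b: small vial like vial_a, loose
- vial_c: small vial like vial_a, loose
- beaker: glass beaker, 72 mm in diameter, 85 mm high, open, loose; origin at the centre of its underside
Things that resemble listed ones, but are neither listed nor needed, are in the scene too. What is shaped like the rotor_lid but orange or yellow is not meant.

How it is judged (in metres and radians):
On the way, in this order (a step that is already met when the one before it is completed fails the run):
1. the rotor lid is locked on the hub: pushed in, turned a quarter turn, sprung up into its notches, and released (z of lid_grip in the frame of rotor_hub between 0.025 and 0.0294 m and horizontal distance between lid_grip and rotor_hub below 0.006 m and angle between the y axis of lid_grip and the x axis of rotor_hub, either way round below 0.14 rad and angle between lid_grip's own z axis and vertical below 0.08 rad and contact force between rotor_lid and the fingers below 0.1 N), for 0.2 s.
2. the hood is shut (value of joint hood below 0.04 rad), for 0.2 s.
At the end, for the whole second after the job is handed in: The rotor lid is locked: lid_grip 25 to 29.4 mm above rotor_hub and within 6 mm of the rotor's axis, its wing along hub x within 0.14 rad, level within 0.08 rad, at rest and released; the hood is shut (joint below 0.04 rad) (all of step 1 and value of joint hood below 0.04 rad and linear speed of rotor_lid below 0.02 m/s); the robot touches nothing.
It fails at once if another thing on the bench is pushed more than 30 mm from its place (distance of any of tip_box, tube_rack, amber_bottle, vial_a, vial_b, vial_c, beaker from where it was at the start of the episode above 0.03 m).
It also fails if it takes over 67 s, if anything falls off the work surface, if the arm or the gripper's body presses on something with over 40 N, if the wrist force passes 120 N, or if a joint passes its speed limit or range.

## Working session

There is one attempt and no reset: what is moved stays moved. The work goes in short steps, each a Python script; the robot and the scene stay as the last script left them, time stands still between calls to the robot, and variables do not carry over. Pictures are saved under pics/ and viewed, and the job is handed in when it is done.

```bash
ls; mkdir -p pics; python3 - <<'E'
from workcell import *
import cv2,numpy as np,pickle
for n in("scene","top"):
    c=camera(n); cv2.imwrite(f"pics/{n}0.png",c["image"]); pickle.dump(c,open(f"{n}0.pkl","wb"))
    print(n,c["fx"],c["fy"],c["cx"],c["cy"],c["dist_coeffs"]); print(np.round(c["cam_to_world"],3))
s=read_state();print(s["time"],s["ft_force"],s["finger_gap"],grip_point_offset);print(s["tool_rot"])
E
```

```text
pics
scene 460.987155953259 460.987155953259 280.90346249485754 206.40955822402313 [-0.05783994  0.          0.          0.          0.        ]
[[-6.010000e-01 -5.440000e-01  5.850000e-01  1.396505e+03]
 [ 7.990000e-01 -4.120000e-01  4.380000e-01  5.682570e+02]
 [ 2.000000e-03  7.310000e-01  6.830000e-01  1.180497e+03]
 [ 0.000000e+00  0.000000e+00  0.000000e+00  1.000000e+00]]
top 479.83050936383466 479.83050936383466 289.79268675531614 214.25505169875385 [-0.140488  0.        0.        0.        0.      ]
[[ 1.500000e-02  9.860000e-01 -1.640000e-01  2.402150e+02]
 [-1.000000e+00  1.700000e-02  1.200000e-02 -1.291120e+02]
 [ 1.500000e-02  1.640000e-01  9.860000e-01  1.550922e+03]
 [ 0.000000e+00  0.000000e+00  0.000000e+00  1.000000e+00]]
0.1 [ 0.20354851  0.15808066 -0.09348074] 85.547065905028 -18.700000000000003
[[ 3.80890157e-01 -9.24620156e-01 -5.05885097e-04]
 [-9.24619699e-01 -3.80890475e-01  9.26762381e-04]
 [-1.04958999e-03  1.14756658e-04 -9.99999443e-01]]
```

View pics/scene0.png

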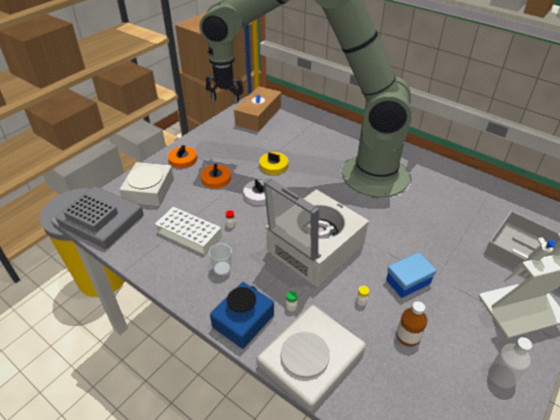

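View pics/top0.png

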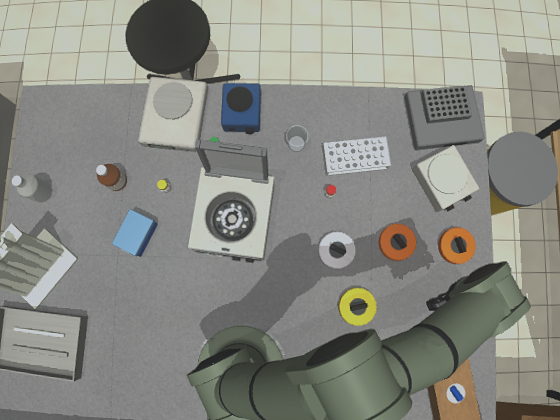

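The metal lid could be confused with the orange lids at top (398,242) and (458,245), and the yellow one at (357,307). The plain grey bell at top (337,250) / scene (257,190) matches the description. I'll crop it and measure it.

```bash
cat > h.py <<'E'
import numpy as np,cv2,pickle
def K(c): return np.array([[c["fx"],0,c["cx"]],[0,c["fy"],c["cy"]],[0,0,1.]])
def rays(c,uv):
    uv=np.asarray(uv,float).reshape(-1,1,2)
    n=cv2.undistortPoints(uv,K(c),np.array(c["dist_coeffs"],float)).reshape(-1,2)
    d=np.c_[n[:,0],-n[:,1],-np.ones(len(n))]
    T=np.array(c["cam_to_world"]); return T[:3,3],d@T[:3,:3].T
def onplane(c,uv,z):
    o,d=rays(c,uv); return o+d*((z-o[2])/d[:,2])[:,None]
def cloud(c):
    h,w=c["range_z"].shape
    u,v=np.meshgrid(np.arange(w),np.arange(h))
    o,d=rays(c,np.c_[u.ravel(),v.ravel()])
    P=o+d*c["range_z"].reshape(-1,1); return P.reshape(h,w,3)
def proj(c,P):
    T=np.array(c["cam_to_world"]); q=(np.atleast_2d(P)-T[:3,3])@T[:3,:3]
    q=q*[1,-1,-1]
    return cv2.projectPoints(q,np.zeros(3),np.zeros(3),K(c),np.array(c["dist_coeffs"],float))[0].reshape(-1,2)
E
python3 - <<'E'
from h import *
ct=pickle.load(open("top0.pkl","rb"));cs=pickle.load(open("scene0.pkl","rb"))
a=cv2.resize(ct["image"][220:280,300:380],None,fx=5,fy=5,interpolation=cv2.INTER_CUBIC)
b=cv2.resize(cs["image"][165:215,225:305],None,fx=5,fy=5,interpolation=cv2.INTER_CUBIC)
cv2.imwrite("pics/lid.png",np.vstack([a,b]))
a=cv2.resize(ct["image"][130:270,180:280],None,fx=4,fy=4,interpolation=cv2.INTER_CUBIC)
cv2.imwrite("pics/cen.png",a)
for n,c,(u0,v0,u1,v1) in(("t",ct,(310,225,365,275)),("s",cs,(235,172,285,208))):
    P=cloud(c)[v0:v1,u0:u1].reshape(-1,3); P=P[np.isfinite(P).all(1)&(c["range_z"][v0:v1,u0:u1].ravel()>0)]
    print(n,len(P)); 
    for lo,hi in((22,36),(50,75)):
        m=(P[:,2]>lo)&(P[:,2]<hi); q=P[m]
        if m.sum(): print(lo,hi,m.sum(),q.mean(0).round(1),q.min(0).round(1),q.max(0).round(1),np.median(q[:,2]))
    m=P[:,2]<12; print("floor",np.median(P[m],0))
E
```

```text
t 2737
22 36 958 [ 380.1 -298.5   29.2] [ 322.6 -358.7   22. ] [ 438.8 -239.2   36. ] 29.135578832772808
50 75 81 [ 380.1 -298.5   59.9] [ 364.7 -322.5   50.2] [ 396.3 -274.3   66.9] 60.12392769760481
floor [ 3.88347308e+02 -3.08567836e+02 -1.33592946e-01]
s 1791
22 36 299 [ 404.9 -305.4   28. ] [ 328.3 -357.    22. ] [ 447.1 -246.    35.8] 27.797685877629647
50 75 47 [ 387.1 -297.    56.4] [ 369.9 -322.9   50.2] [ 402.4 -273.2   63.8] 55.894458755783035
floor [ 347.0231042  -349.86475032   -0.86561787]
```

View pics/lid.png

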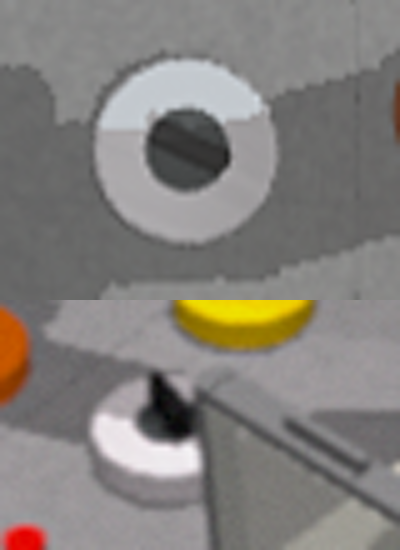

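View pics/cen.png

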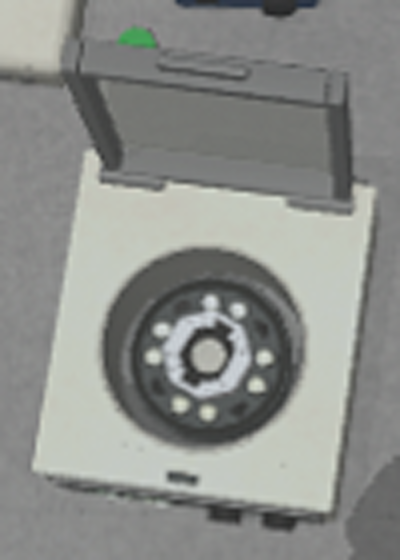

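The crop shows a plain light-metal bell with a black wing. Its centre is near top (337,250) and its top face reads about 29 mm, which matches the 30 mm shoulder. Now I'll measure its yaw and the hub precisely.

```bash
python3 - <<'E'
from h import *
ct=pickle.load(open("top0.pkl","rb"));cs=pickle.load(open("scene0.pkl","rb"))
P=cloud(ct);Ps=cloud(cs)
# lid wing
def pca(q):
    c=q.mean(0);w,V=np.linalg.eigh(np.cov((q-c).T));return c,np.sqrt(w),np.degrees(np.arctan2(V[1,1],V[0,1]))%180
sub=P[225:275,310:365].reshape(-1,3);q=sub[(sub[:,2]>45)&(sub[:,2]<75)]
print("wing depth",len(q),pca(q[:,:2]))
subs=Ps[172:208,235:285].reshape(-1,3);qs=subs[(subs[:,2]>38)&(subs[:,2]<75)]
print("wing scene",len(qs),pca(qs[:,:2]))
# bell outline in top: bright mask
vv,uu=np.mgrid[225:275,310:365]
m=np.zeros(P.shape[:2],np.uint8);m[225:275,310:365]=((P[225:275,310:365,2]>20)).astype(np.uint8)*255
cn=max(cv2.findContours(m,cv2.RETR_EXTERNAL,cv2.CHAIN_APPROX_NONE)[0],key=cv2.contourArea)
w=onplane(ct,cn.reshape(-1,2),30)[:,:2].astype(np.float32)
print("bell circle from contour @30:",cv2.fitEllipse(w))
# dark wing pixels? print gray
g=cv2.cvtColor(ct["image"],cv2.COLOR_BGR2GRAY)
cv2.imwrite("pics/hub.png",cv2.resize(ct["image"][190:245,203:260],None,fx=10,fy=10,interpolation=cv2.INTER_NEAREST))
zz=P[...,2]
# rim plane
r=P[150:265,185:275].reshape(-1,3); print("rim z",np.median(r[(r[:,2]>110)&(r[:,2]<140),2]))
mm=((zz[170:265,185:275]>110)&(zz[170:265,185:275]<140)).astype(np.uint8)
# bowl: pixels below 118 within
m2=np.zeros(P.shape[:2],np.uint8); m2[185:255,200:265]=(zz[185:255,200:265]<116)*255
cn=max(cv2.findContours(m2,cv2.RETR_EXTERNAL,cv2.CHAIN_APPROX_NONE)[0],key=cv2.contourArea)
w=onplane(ct,cn.reshape(-1,2),125)[:,:2].astype(np.float32); print("bowl",cv2.fitEllipse(w),cv2.boundingRect(cn))
hub=P[190:245,203:260].reshape(-1,3);hh=hub[(hub[:,2]>88)&(hub[:,2]<104)]
print("hub z pts",len(hh),np.median(hh,0),hh.min(0),hh.max(0))
np.set_printoptions(linewidth=250)
print(zz[198:236:1,212:254:1].round(0).astype(int))
E
```

```text
wing depth 83 (array([ 379.88660441, -298.58717111]), array([ 4.39867022, 15.2077837 ]), np.float64(65.67677052384))
wing scene 63 (array([ 388.31915576, -295.77179405]), array([ 4.76351786, 16.68624775]), np.float64(67.47718360704378))
bell circle from contour @30: ((380.10552978515625, -298.6969299316406), (116.5326156616211, 117.62554931640625), 173.15457153320312)
rim z 125.54951587201185
bowl ((466.13037109375, 31.56183433532715), (146.641845703125, 148.786865234375), 69.82593536376953) (206, 192, 50, 50)
hub z pts 280 [473.74592307  38.15710769  94.87870244] [413.53556973 -29.9009724   88.11417036] [545.06807918 108.48154311 103.87157561]
[[131 123 126 ... 123 124 121]
 [128 123 115 ... 125 123 123]
 [126 115 101 ... 126 127 124]
 ...
 [ 61  25  21 ... 126 127 124]
 [107  53  25 ... 123 126 127]
 [123  96  35 ... 125 123 127]]
```

View pics/hub.png

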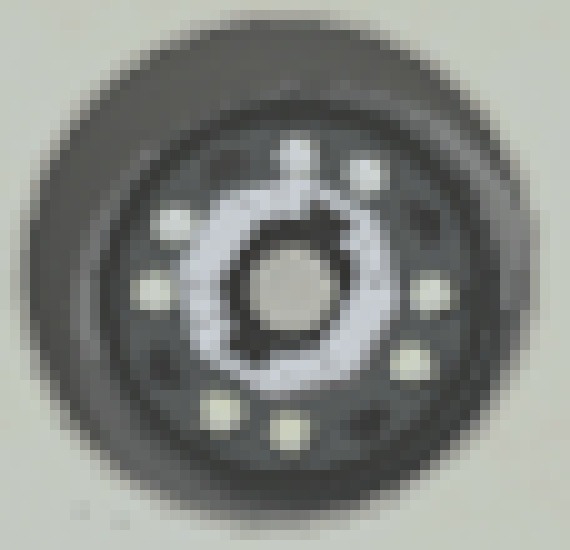

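```bash
python3 - <<'E'
from h import *
ct=pickle.load(open("top0.pkl","rb"))
S=8
def up(u0,v0,u1,v1):
    return cv2.resize(ct["image"][v0:v1,u0:u1],None,fx=S,fy=S,interpolation=cv2.INTER_CUBIC)
def topx(pts,u0,v0): return (np.asarray(pts,float).reshape(-1,2)+.5)/S-.5+[u0,v0]
u0,v0=203,190;im=up(u0,v0,260,245);b=im[...,0].astype(int);r=im[...,2].astype(int);g=cv2.cvtColor(im,cv2.COLOR_BGR2GRAY)
c0=onplane(ct,[[231.8,218.4]],95)[0];print("c0",c0)
# distance map on plane 95
vv,uu=np.mgrid[0:g.shape[0],0:g.shape[1]]
W=onplane(ct,topx(np.c_[uu.ravel(),vv.ravel()],u0,v0),95)[:,:2].reshape(g.shape+(2,))
def ring(c,rin,rout,cond):
    d=np.hypot(*(W-c).transpose(2,0,1)); return cond&(d>rin)&(d<rout),d
c=c0[:2]
for it in range(4):
    # hub bright: fill contour
    d=np.hypot(*(W-c).transpose(2,0,1))
    m=((g>140)&(d<36)).astype(np.uint8)*255
    cn=max(cv2.findContours(m,cv2.RETR_EXTERNAL,cv2.CHAIN_APPROX_NONE)[0],key=cv2.contourArea)
    w=onplane(ct,topx(cn,u0,v0),95)[:,:2].astype(np.float32)
    e=cv2.fitEllipse(w); c=np.array(e[0]); print(e)
# bore/slots dark contour
d=np.hypot(*(W-c).transpose(2,0,1))
dk=(g<125)&(d<29)
for lo,hi in((20.5,28),(22,28)):
    s=dk&(d>lo)&(d<hi)
    rel=W[s]-c; a=np.arctan2(rel[:,1],rel[:,0]); 
    print("slot angle",len(a),np.degrees(np.angle(np.mean(np.exp(2j*a)))/2), [rel[np.cos(a-t)>0.5].mean(0).round(1) for t in (np.angle(np.mean(np.exp(2j*a)))/2,np.angle(np.mean(np.exp(2j*a)))/2+np.pi)])
    n,l,st,ce=cv2.connectedComponentsWithStats(s.astype(np.uint8)); print(st[1:,4])
# plunger disc
pl=((g>125)&(d<17)).astype(np.uint8)
cn=max(cv2.findContours(pl,cv2.RETR_EXTERNAL,cv2.CHAIN_APPROX_NONE)[0],key=cv2.contourArea)
for z in(80,90,95):print("plunger",z,cv2.fitEllipse(onplane(ct,topx(cn,u0,v0),z)[:,:2].astype(np.float32)))
# bowl rim at 125
full=up(185,170,280,265);hsv=cv2.cvtColor(full,cv2.COLOR_BGR2GRAY)
m=(hsv<140).astype(np.uint8)*255
for cn in cv2.findContours(m,cv2.RETR_LIST,cv2.CHAIN_APPROX_NONE)[0]:
    if cv2.contourArea(cn)>8e4:
        print("bowl",cv2.contourArea(cn),cv2.fitEllipse(onplane(ct,topx(cn,185,170),125)[:,:2].astype(np.float32)))
# lid
u0,v0=305,220;im=up(u0,v0,370,280);g=cv2.cvtColor(im,cv2.COLOR_BGR2GRAY)
m=(g>130).astype(np.uint8)*255
cn=max(cv2.findContours(m,cv2.RETR_EXTERNAL,cv2.CHAIN_APPROX_NONE)[0],key=cv2.contourArea)
print("lid bbox",cv2.boundingRect(cn));
for z in(28,30):print("lid",z,cv2.fitEllipse(onplane(ct,topx(cn,u0,v0),z)[:,:2].astype(np.float32)))
E
```

```text
c0 [466.05827612  30.7318352   95.        ]
((467.4004821777344, 32.670352935791016), (66.28721618652344, 66.627197265625), 138.25881958007812)
((467.6816711425781, 33.10871505737305), (66.51154327392578, 67.78951263427734), 153.20481872558594)
((467.7428283691406, 33.22206115722656), (66.55744171142578, 68.08979034423828), 154.7094268798828)
((467.7560119628906, 33.240169525146484), (66.5488510131836, 68.1530532836914), 154.35018920898438)
slot angle 1552 -29.095532954998355 [array([ 17.9, -13.6]), array([-20.6,   8.2])]
[645   1 107   4 795]
slot angle 1001 -29.827526801690432 [array([ 20.4, -13.1]), array([-21.4,  10.9])]
[494   5 500   2]
plunger 80 ((468.2674560546875, 32.69744110107422), (25.686126708984375, 25.991371154785156), 76.67082977294922)
plunger 90 ((466.7170715332031, 31.59738540649414), (25.511499404907227, 25.814678192138672), 76.67110443115234)
plunger 95 ((465.9418640136719, 31.047359466552734), (25.4241886138916, 25.7263240814209), 76.6709976196289)
bowl 128745.5 ((467.6592102050781, 32.518917083740234), (153.44845581054688, 153.84542846679688), 25.935850143432617)
bowl 196298.0 ((468.6357116699219, 30.244592666625977), (316.4313049316406, 326.1362609863281), 85.06483459472656)
lid bbox (0, 0, 520, 389)
lid 28 ((416.0001525878906, -304.1036682128906), (165.8857421875, 199.01979064941406), 1.0456910133361816)
lid 30 ((415.76934814453125, -303.8739013671875), (165.66795349121094, 198.75836181640625), 1.0456432104110718)
```

```bash
python3 - <<'E'
from h import *
ct=pickle.load(open("top0.pkl","rb"));cs=pickle.load(open("scene0.pkl","rb"))
P=cloud(ct);Ps=cloud(cs)
# centrifuge body top outline
z=P[...,2];m=np.zeros(z.shape,np.uint8);m[165:265,180:285]=((z>112)&(z<140))[165:265,180:285]*255
m=cv2.morphologyEx(m,cv2.MORPH_OPEN,np.ones((3,3)))
cn=max(cv2.findContours(m,cv2.RETR_EXTERNAL,cv2.CHAIN_APPROX_NONE)[0],key=cv2.contourArea)
w=onplane(ct,cn.reshape(-1,2),125)[:,:2].astype(np.float32); r=cv2.minAreaRect(w);print("body",r);print(cv2.boxPoints(r))
# hood points
for n,Q,b in(("t",P,(130,185,190,285)),("s",Ps,(175,265,255,330))):
    q=Q[b[0]:b[1],b[2]:b[3]].reshape(-1,3)
    for lo,hi in((160,200),(200,260),(260,310),(310,330),(330,360),(360,400)):
        k=q[(q[:,2]>lo)&(q[:,2]<hi)]
        if len(k)>4: print(n,lo,len(k),np.median(k,0).round(),k.min(0).round(),k.max(0).round())
k=P[130:185,190:285].reshape(-1,3);k=k[k[:,2]>322];l=cv2.fitLine(k[:,:2].astype(np.float32),cv2.DIST_HUBER,0,.01,.01).ravel();print("hood line dir deg",np.degrees(np.arctan2(l[1],l[0])))
# lid wing refined
E
python3 - <<'E'
from workcell import *
import numpy as np
def R(a):
    a=np.radians(a);c,s=np.cos(a),np.sin(a);return np.array([[c,s,0],[s,-c,0],[0,0,-1.]])
print([round(x,2) for x in read_state()["qpos"]])
for p,angs in(((380,-298.6,100),(-24,156)),((380,-298.6,35),(-24,156)),((467.6,32.5,200),(60,-120,-30,150)),((467.6,32.5,107),(60,-120,-30,150)),((660,60,300),(0,90,180,-90)),((720,60,420),(0,90,180,-90)),((400,20,155),(0,90,180,-90))):
    for a in angs:
        q=inverse_kinematics(p,R(a)); print(p,a,None if q is None else np.round(q,2))
E
```

```text
body ((485.0885925292969, 30.407455444335938), (225.33909606933594, 258.8360595703125), 83.31455993652344)
[[343.43378 -66.42933]
 [600.50977 -96.5626 ]
 [626.7434  127.24424]
 [369.66742 157.3775 ]]
t 160 285 [611.  18. 180.] [581. -78. 160.] [625. 110. 200.]
t 200 497 [616.  19. 230.] [585. -78. 200.] [630. 110. 260.]
t 260 199 [616.  30. 272.] [590. -78. 260.] [630. 109. 310.]
t 310 35 [607. -58. 323.] [593. -79. 310.] [618. 109. 330.]
t 330 670 [616.  15. 338.] [594. -79. 330.] [641. 110. 353.]
s 160 426 [620.  30. 181.] [605. -79. 160.] [632. 113. 200.]
s 200 682 [624.  31. 231.] [609. -79. 200.] [639. 112. 260.]
s 260 634 [628.  29. 286.] [613. -80. 260.] [644. 113. 310.]
s 310 275 [631.  30. 320.] [616. -81. 310.] [643. 112. 330.]
s 330 471 [623.  26. 336.] [601. -78. 330.] [643. 111. 353.]
hood line dir deg 81.000015
[np.float64(1.11), np.float64(0.52), np.float64(-0.04), np.float64(1.6), np.float64(0.02), np.float64(1.02), np.float64(-0.11)]
(380, -298.6, 100) -24 [ 0.73  0.51 -0.24  2.07  0.21  0.59 -0.08]
(380, -298.6, 100) 156 [ 0.15  0.58  0.54  2.1  -0.52  0.6  -2.51]
(
[... 713 characters left out ...]
9  1.29 -0.47]
(660, 60, 300) 90 [ 0.32  0.65 -0.86  1.38  0.49  1.34  1.03]
(660, 60, 300) 180 [ 0.49  0.82 -1.28  1.37  0.77  1.5   2.41]
(660, 60, 300) -90 [ 0.01  0.54 -0.3   1.4   0.16  1.23 -1.88]
(720, 60, 420) 0 [ 0.11  0.65 -0.59  0.97  0.34  1.61 -0.37]
(720, 60, 420) 90 [ 0.21  0.69 -0.84  0.96  0.5   1.66  1.12]
(720, 60, 420) 180 [ 0.36  0.88 -1.43  0.95  0.92  1.86  2.51]
(720, 60, 420) -90 [-0.01  0.61 -0.32  0.98  0.18  1.57 -1.84]
(400, 20, 155) 0 [ 0.37  0.36 -0.68  2.21  0.35  0.68 -0.56]
(400, 20, 155) 90 [ 0.56  0.42 -0.94  2.2   0.51  0.75  0.86]
(400, 20, 155) 180 [-1.01  0.57  1.12  2.27 -0.77  0.77 -2.49]
(400, 20, 155) -90 [ 0.14  0.31 -0.41  2.22  0.21  0.64 -1.98]
```

```bash
cat >> h.py <<'E'
def R(a):
    a=np.radians(a);c,s=np.cos(a),np.sin(a);return np.array([[c,s,0],[s,-c,0],[0,0,-1.]])
def st(read_state,msg=""):
    s=read_state();X=s["tool_rot"][:,0] if not isinstance(s["tool_rot"],list) else np.array(s["tool_rot"])[:,0]
    print(msg,"t%.2f"%s["time"],"p",np.round(s["eef_pos"],1),"yaw %.2f"%np.degrees(np.arctan2(X[1],X[0])),"F",np.round(s["ft_force"],1),"M",np.round(s["torque"],2),"gap %.1f"%s["finger_gap"]);return s
E
python3 - <<'E'
from workcell import *
from h import *
movep((380,-298.6,110),R(-24.)); st(read_state,"above")
print(movel((380,-298.6,35),max_speed=120,guard=8)); st(read_state,"down")
clamp(); st(read_state,"clamped")
for n in("scene","top"):
    c=camera(n); cv2.imwrite(f"pics/{n}1.png",c["image"])
E
```

```text
above t1.37 p [ 379.9 -299.9  110.3] yaw -24.14 F [-0.1  0.2  0.2] M [ 0.03 -0.03  0.02] gap 85.4
False
down t2.14 p [ 380.2 -298.9   35.5] yaw -24.02 F [-0.9 -1.2 -0.4] M [-0.01 -0.04  0.04] gap 85.3
clamped t2.80 p [ 380.1 -298.7   35.3] yaw -24.00 F [-0.5  0.9  8.4] M [0.27 0.34 0.01] gap 12.8
```

```bash
python3 - <<'E'
from workcell import *
from h import *
movel((380,-298.6,45),max_speed=60); wait(.1);st(read_state,"lift10")
movel((380,-298.6,230),max_speed=250); wait(.1);st(read_state,"lift")
for n in("scene","top"):
    c=camera(n); cv2.imwrite(f"pics/{n}2.png",c["image"]); pickle.dump(c,open(f"{n}2.pkl","wb"))
a=cv2.imread("pics/scene2.png")[60:260,180:360];b=cv2.imread("pics/top2.png")[190:310,280:420]
cv2.imwrite("pics/lift2.png",np.vstack([cv2.resize(a,(540,380)),cv2.resize(b,(540,220))]))
E
```

```text
lift10 t3.32 p [ 380.  -298.6   45. ] yaw -24.00 F [ 0.  -1.  -2.8] M [-0.03 -0.02 -0.  ] gap 13.1
lift t4.31 p [ 379.4 -298.2  228.5] yaw -23.99 F [ 0.3  0.3 -2.1] M [-0.01 -0.01  0.02] gap 13.2
```

View pics/lift2.png

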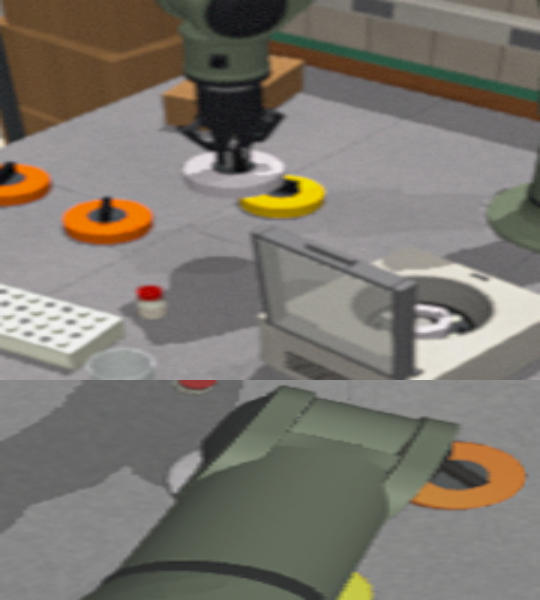

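```bash
python3 - <<'E'
from workcell import *
from h import *
H=np.array([467.6,32.5])
movep((*H,230),R(60.3)); st(read_state,"above")
movel((*H,160),frame=R(60.3),max_speed=120); wait(.1);st(read_state,"lower")
for n in("scene","top"):
    c=camera(n); cv2.imwrite(f"pics/{n}3.png",c["image"]); pickle.dump(c,open(f"{n}3.pkl","wb"))
a=c=cv2.imread("pics/scene3.png")[120:290,230:400]
cv2.imwrite("pics/ins3.png",cv2.resize(a,(600,600),interpolation=cv2.INTER_CUBIC))
E
```

```text
above t5.70 p [467.7  31.1 229.8] yaw 60.11 F [ 0.5  0.3 -2.4] M [-0.03  0.01 -0.05] gap 12.8
lower t6.53 p [468.   32.5 160.7] yaw 60.28 F [-0.1 -0.2 -2. ] M [ 0.05 -0.04 -0.  ] gap 12.6
```

View pics/ins3.png

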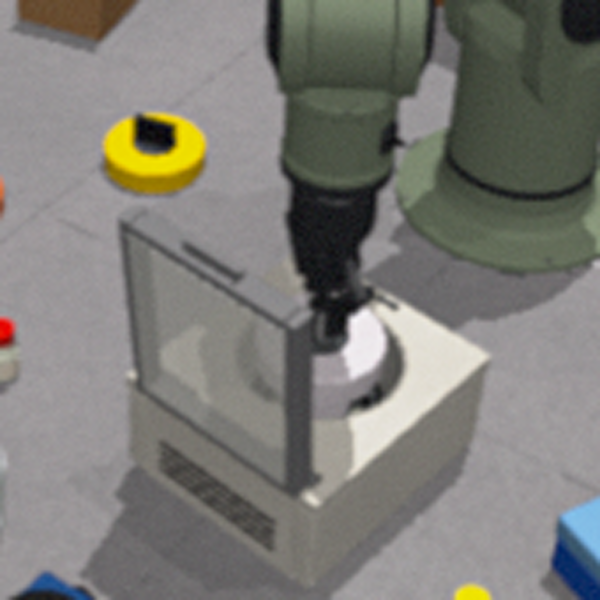

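View pics/top3.png

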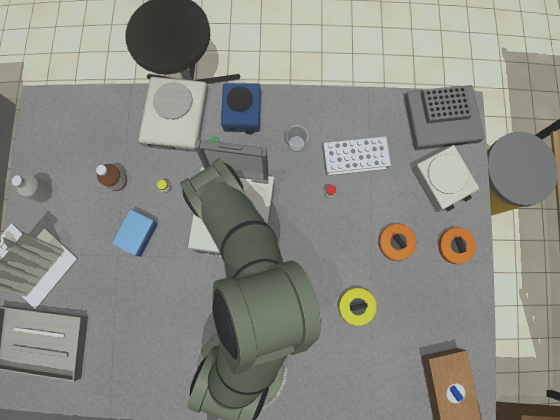

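Scene crop: the lid hangs level over the bowl at crop (340,365), clear of the hood. Next is lowering it under a guard.

```bash
python3 - <<'E'
from workcell import *
from h import *
H=np.array([467.6,32.5])
g=movel((*H,130),frame=R(60.3),max_speed=60,guard=5); st(read_state,f"130 {g}")
if not g:
    g=movel((*H,114),max_speed=20,guard=5); st(read_state,f"slow {g}"); wait(.2); st(read_state,"settle")
E
```

```text
130 False t7.28 p [467.6  32.7 129.9] yaw 60.32 F [ 0.5  0.7 -1.7] M [-0.03  0.01  0.01] gap 13.2
slow True t7.93 p [467.4  32.5 116.3] yaw 60.31 F [ 1.1 -0.4  4.4] M [-0.14 -0.17 -0.04] gap 13.0
settle t8.13 p [467.4  32.5 116.5] yaw 60.30 F [1.9 0.1 4.5] M [ 0.06 -0.37  0.02] gap 13.2
```

```bash
python3 - <<'E'
from workcell import *
from h import *
H=np.array([467.6,32.5])
for z in (114,112,110,109,108,107,106):
    g=movel((*H,z),max_speed=25,guard=14); wait(.05); s=st(read_state,f"{z} {g}")
    if g or s["ft_force"][2]>20: break
E
```

```text
114 False t8.43 p [467.5  32.5 114. ] yaw 60.30 F [-1.3 -0.3  4.9] M [0.07 0.13 0.03] gap 12.8
112 False t8.73 p [467.5  32.5 112.1] yaw 60.30 F [-0.  -0.4  7.3] M [0.04 0.22 0.02] gap 12.7
110 False t9.03 p [467.5  32.5 110.1] yaw 60.30 F [-1.4 -0.2  7.5] M [-0.03  0.31  0.02] gap 12.7
109 False t9.33 p [467.5  32.5 109.1] yaw 60.30 F [-1.4 -0.2  8.5] M [ 0.01  0.35 -0.03] gap 12.8
108 False t9.63 p [467.6  32.5 108.2] yaw 60.29 F [-1.6  0.3  9. ] M [0.03 0.37 0.01] gap 12.9
107 False t9.93 p [467.6  32.5 107.2] yaw 60.30 F [-1.7 -0.3 10.3] M [-0.01  0.42 -0.02] gap 13.1
106 False t10.23 p [467.5  32.5 106.8] yaw 60.30 F [-7.9 -1.3 28.8] M [-0.14  1.7   0.05] gap 12.8
```

```bash
python3 - <<'E'
from workcell import *
from h import *
H=np.array([467.6,32.5])
movel((*H,107.6),max_speed=25); st(read_state,"back")
for a in (55,45,30,15,0,-15,-25):
    g=movel((*H,107.6),frame=R(a),guard=20); s=st(read_state,f"{a} {g}")
    if g or abs(s["torque"][2])>1.0: break
E
```

```text
back t10.48 p [467.6  32.5 107.9] yaw 60.30 F [-2.9 -0.3 11.1] M [ 0.01  0.54 -0.01] gap 12.8
55 False t10.73 p [467.5  32.8 107.8] yaw 54.96 F [-2.6  1.7  9.5] M [ 0.36  0.54 -0.09] gap 13.2
45 False t11.06 p [467.6  32.9 107.9] yaw 44.98 F [-2.6  2.2  9.9] M [ 0.5   0.52 -0.11] gap 12.6
30 False t11.47 p [467.8  32.6 108. ] yaw 29.98 F [-0.7 -0.5 10.2] M [-0.    0.09 -0.1 ] gap 12.9
15 False t11.88 p [467.9  32.5 108. ] yaw 14.98 F [ 0.2 -0.6 10.3] M [-0.2  -0.01 -0.06] gap 12.8
0 False t12.28 p [468.   32.5 108. ] yaw -0.02 F [ 0.2 -1.6  9.7] M [-0.18 -0.1  -0.08] gap 12.6
-15 False t12.69 p [467.9  32.5 108. ] yaw -15.02 F [ 1.1 -1.4 10.6] M [-0.27 -0.06 -0.08] gap 12.7
-25 False t13.02 p [468.   32.5 108. ] yaw -25.04 F [ 0.2 -1.  10.4] M [-0.21 -0.1  -0.05] gap 12.8
```

```bash
python3 - <<'E'
from workcell import *
from h import *
H=np.array([467.6,32.5])
for a in (-28,-30,-31,-32,-33,-34,-35,-36,-37,-38):
    g=movel((*H,107.6),frame=R(a),guard=20); wait(.05); s=st(read_state,f"{a} {g}")
    if g or abs(s["torque"][2])>.7: break
E
```

```text
-28 False t13.32 p [467.9  32.5 107.9] yaw -28.01 F [ 0.  -0.6  9.8] M [-0.14 -0.01 -0.05] gap 12.7
-30 False t13.62 p [468.   32.5 108. ] yaw -30.01 F [ 0.  -0.5 10.6] M [-0.17 -0.03 -0.04] gap 12.7
-31 False t13.92 p [467.8  32.6 107.9] yaw -30.99 F [-1.3  0.2 11.2] M [0.05 0.14 0.1 ] gap 13.0
-32 False t14.22 p [467.7  32.8 107.9] yaw -31.98 F [-1.8  1.5 11. ] M [0.35 0.42 0.16] gap 13.1
-33 False t14.52 p [467.4  33.  107.9] yaw -32.96 F [-3.4  3.5 12.5] M [0.69 0.75 0.22] gap 12.7
-34 False t14.82 p [467.3  33.1 107.9] yaw -33.93 F [-3.6  4.4 13.4] M [0.92 0.98 0.47] gap 12.6
-35 False t15.12 p [467.3  33.1 107.9] yaw -34.90 F [-5.4  3.7 12.5] M [0.91 0.98 0.92] gap 12.9
```

```bash
python3 - <<'E'
from workcell import *
from h import *
H=np.array([467.7,32.6])
movel((*H,107.6),frame=R(-27.5)); wait(.05); st(read_state,"yaw back")
for z in (109,110,111,112,112.5,113):
    g=movel((*H,z),max_speed=25,guard=14); wait(.05); s=st(read_state,f"{z} {g}")
    if g or s["ft_force"][2]<-6: break
E
```

```text
yaw back t15.45 p [467.7  32.9 107.9] yaw -27.48 F [-2.3  2.5 10.7] M [0.57 0.45 0.01] gap 12.9
109 False t15.75 p [467.7  32.9 109.3] yaw -27.49 F [-1.9  2.3  8.4] M [0.46 0.39 0.02] gap 13.0
110 False t16.05 p [467.6  32.9 110.2] yaw -27.49 F [-1.2  2.6  8.6] M [0.44 0.39 0.02] gap 12.7
111 False t16.35 p [467.7  32.9 111.2] yaw -27.49 F [-1.6  2.3  7.8] M [0.49 0.37 0.04] gap 12.6
112 False t16.65 p [467.7  33.  112.2] yaw -27.48 F [0.2 1.8 6.5] M [0.52 0.28 0.02] gap 12.9
112.5 False t16.95 p [467.6  32.9 112.4] yaw -27.49 F [-0.1  3.8 -1.3] M [ 0.87 -0.19  0.01] gap 12.8
113 False t17.25 p [467.6  32.9 112.5] yaw -27.48 F [  4.2   4.1 -14.8] M [ 1.12 -0.99 -0.02] gap 12.7
```

It stops rising at TCP 112.5, which corresponds to lid_grip at 27 mm, and pulling up gives −15 N, so it is notched. Now I'll relax, release and inspect.

```bash
python3 - <<'E'
from workcell import *
from h import *
H=np.array([467.7,32.6])
movel((*H,112.2),max_speed=25); st(read_state,"relax")
for a in(-25.5,-29.5,-27.5):
    movel((*H,112.2),frame=R(a)); wait(.05); st(read_state,f"twist {a}")
open_gripper(); wait(.1); st(read_state,"open")
movel((*H,260),max_speed=150); st(read_state,"up")
movep((380,-250,330),R(-27.5)); st(read_state,"aside")
for n in("scene","top"):
    c=camera(n); cv2.imwrite(f"pics/{n}4.png",c["image"]); pickle.dump(c,open(f"{n}4.pkl","wb"))
a=cv2.imread("pics/scene4.png")[160:290,250:380];b=cv2.imread("pics/top4.png")[130:270,170:290]
cv2.imwrite("pics/lock4.png",np.hstack([cv2.resize(a,(400,400),interpolation=cv2.INTER_CUBIC),cv2.resize(b,(343,400),interpolation=cv2.INTER_CUBIC)]))
E
```

```text
relax t17.50 p [467.7  32.8 112.3] yaw -27.50 F [-1.5  5.   2.1] M [1.09 0.21 0.02] gap 13.0
twist -25.5 t17.80 p [467.2  32.8 112.3] yaw -25.49 F [-4.8  5.6  7.3] M [ 1.23  0.98 -0.12] gap 12.8
twist -29.5 t18.10 p [467.5  32.5 112.4] yaw -29.41 F [-3.4  2.1  5.7] M [ 0.49  0.56 -0.  ] gap 13.0
twist -27.5 t18.40 p [467.5  32.4 112.3] yaw -27.41 F [-1.8  1.4  6.4] M [0.45 0.49 0.06] gap 12.7
open t19.20 p [467.7  32.6 112.2] yaw -27.50 F [-0.1 -0.2  0.1] M [-0.02 -0.02 -0.05] gap 85.6
up t20.33 p [467.3  32.6 259.3] yaw -27.50 F [-0.4  0.2 -0.6] M [-0.04  0.03  0.02] gap 85.6
aside t21.50 p [ 380.5 -249.   329.6] yaw -27.42 F [ 0.1 -0.3 -0.9] M [-0.03 -0.01  0.02] gap 85.5
```

View pics/lock4.png

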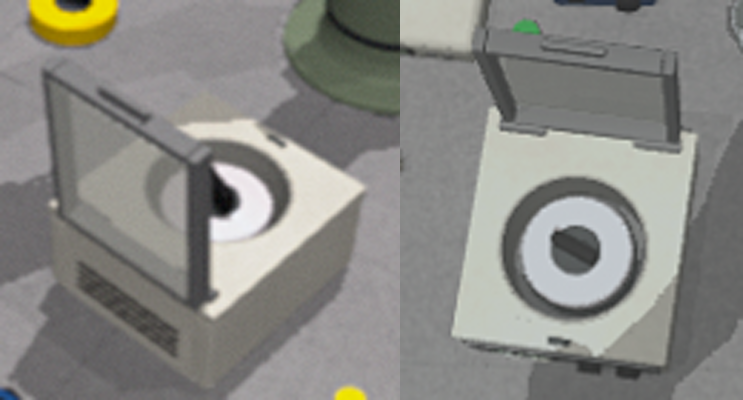

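The lid sits centred in the bowl, with its wing at crop (575,248). I'll check its height, centre and yaw, plus the hood geometry.

```bash
python3 - <<'E'
from h import *
ct=pickle.load(open("top4.pkl","rb"));cs=pickle.load(open("scene4.pkl","rb"))
P=cloud(ct);q=P[195:240,208:256].reshape(-1,3)
w=q[(q[:,2]>125)&(q[:,2]<150)&(np.hypot(q[:,0]-467.6,q[:,1]-32.5)<32)]
c=w[:,:2].mean(0);e,V=np.linalg.eigh(np.cov((w[:,:2]-c).T));print("wing",len(w),c,np.median(w[:,2]),np.percentile(w[:,2],[10,90]),np.sqrt(e),np.degrees(np.arctan2(V[1,1],V[0,1]))%180)
d=np.hypot(q[:,0]-467.6,q[:,1]-32.5);s=q[(d>30)&(d<52)];print("shoulder z expect 107:",np.median(s[:,2]));print("plane tilt",np.linalg.lstsq(np.c_[s[:,:2]-[467.6,32.5],np.ones(len(s))],s[:,2],rcond=None)[0])
# bell circle: bright contour at z=107
S=8;u0,v0=203,190;im=cv2.resize(ct["image"][v0:245,u0:260],None,fx=S,fy=S,interpolation=cv2.INTER_CUBIC);g=cv2.cvtColor(im,cv2.COLOR_BGR2GRAY)
m=(g>150).astype(np.uint8)*255
for cn in cv2.findContours(m,cv2.RETR_LIST,cv2.CHAIN_APPROX_NONE)[0]:
    if cv2.contourArea(cn)>5000:
        print(cv2.contourArea(cn),cv2.fitEllipse(onplane(ct,(cn.reshape(-1,2)+.5)/S-.5+[u0,v0],107)[:,:2].astype(np.float32)))
# dark wing on disc
# hood points: outer face from scene, along local frame
a=np.radians(-7);ex=np.array([np.cos(a),np.sin(a),0]);ey=np.array([-np.sin(a),np.cos(a),0]);O=np.array([467.6,32.5,0])
for nm,Q,b in(("t",P,(130,185,185,285)),("s",cloud(cs),(170,275,250,335))):
    k=Q[b[0]:b[1],b[2]:b[3]].reshape(-1,3);k=k[(k[:,2]>150)&(k[:,2]<370)]
    L=np.c_[(k-O)@ex,(k-O)@ey,k[:,2]]
    for lo in range(150,360,20):
        j=L[(L[:,2]>=lo)&(L[:,2]<lo+20)]
        if len(j)>5:print(nm,lo,len(j),"x",np.percentile(j[:,0],[2,25,50,75,98]).round(0),"y",j[:,1].min().round(),j[:,1].max().round())
E
```

```text
wing 86 [466.33635371  32.22514643] 136.63407891461657 [131.63027883 140.08902719] [ 4.24408827 14.89805275] 63.00279255903239
shoulder z expect 107: 106.11012371516006
plane tilt [-6.12511725e-04  5.44592733e-03  1.06226102e+02]
16282.0 ((468.85540771484375, 32.52214050292969), (53.37724685668945, 57.59943771362305), 145.35235595703125)
73609.5 ((467.2869873046875, 31.266477584838867), (117.31611633300781, 117.79557800292969), 147.20704650878906)
132074.5 ((470.45831298828125, 34.521881103515625), (157.32371520996094, 157.85369873046875), 23.9726619720459)
197396.0 ((471.2615661621094, 34.156673431396484), (196.92555236816406, 204.2745819091797), 18.936168670654297)
t 150 152 x [125. 143. 144. 145. 147.] y -94.0 94.0
t 170 151 x [126. 145. 146. 147. 149.] y -93.0 93.0
t 190 148 x [128. 147. 148. 149. 150.] y -93.0 92.0
t 210 168 x [129. 148. 149. 150. 152.] y -93.0 95.0
t 230 161 x [131. 150. 151. 152. 153.] y -94.0 92.0
t 250 177 x [133. 152. 153. 153. 155.] y -93.0 95.0
t 270 74 x [133. 137. 153. 154. 154.] y -93.0 95.0
t 290 31 x [135. 137. 138. 140. 150.] y -93.0 95.0
t 310 42 x [137. 139. 140. 140. 156.] y -94.0 94.0
t 330 655 x [139. 143. 149. 156. 163.] y -93.0 97.0
t 350 12 x [147. 149. 151. 151. 153.] y -29.0 27.0
s 150 210 x [134. 150. 151. 152. 154.] y -93.0 98.0
s 170 217 x [135. 151. 152. 153. 155.] y -91.0 98.0
s 190 214 x [136. 153. 154. 155. 157.] y -93.0 97.0
s 210 223 x [141. 154. 156. 157. 158.] y -92.0 99.0
s 230 233 x [140. 156. 157. 158. 160.] y -94.0 99.0
s 250 244 x [143. 157. 159. 160. 162.] y -91.0 98.0
s 270 248 x [143. 159. 160. 161. 163.] y -93.0 98.0
s 290 257 x [142. 161. 162. 163. 165.] y -91.0 98.0
s 310 280 x [142. 162. 163. 164. 166.] y -93.0 97.0
s 330 470 x [142. 151. 156. 161. 166.] y -95.0 99.0
```

The lid is locked. Its shoulder reads 106 mm (107 expected locked, 113 if only resting), the wing yaw is 63° and tilt is under 0.01. The hood stands at about 1.66 rad. I'll go behind it with closed fingers and sweep it shut.

```bash
cat >> h.py <<'E'
a_=np.radians(-7);EX=np.array([np.cos(a_),np.sin(a_),0]);EY=np.array([-np.sin(a_),np.cos(a_),0]);O_=np.array([467.6,32.5,0])
def loc(x,y,z): return O_+x*EX+y*EY+[0,0,z]
def hoodpt(th,r=185,back=11,out=0):
    f=r*np.cos(th)-(25+out)*np.sin(th)-back; h=r*np.sin(th)+(25+out)*np.cos(th)
    return loc(122-f,0,125+h)
E
python3 - <<'E'
from workcell import *
from h import *
RT=R(83.)
for th in np.arange(1.6,-.01,-.2): 
    q=inverse_kinematics(hoodpt(th),RT); print(round(th,2),hoodpt(th).round(),None if q is None else np.round(q,2))
clamp(); st(read_state,"closed")
movel((380,-250,460),max_speed=250)
movep(loc(225,0,460),RT); st(read_state,"over behind")
c=camera("scene"); cv2.imwrite("pics/scene5.png",c["image"])
E
```

```text
1.6 [630.  13. 309.] [ 0.24  0.51 -0.54  1.47  0.27  1.24  1.12]
1.4 [593.  17. 312.] [ 0.25  0.44 -0.54  1.57  0.24  1.2   1.11]
1.2 [556.  22. 306.] [ 0.26  0.38 -0.55  1.67  0.21  1.15  1.11]
1.0 [521.  26. 294.] [ 0.27  0.33 -0.55  1.77  0.19  1.09  1.1 ]
0.8 [489.  30. 275.] [ 0.27  0.3  -0.55  1.87  0.18  1.03  1.09]
0.6 [462.  33. 250.] [ 0.26  0.28 -0.56  1.96  0.18  0.95  1.07]
0.4 [440.  36. 220.] [ 0.25  0.28 -0.56  2.05  0.2   0.86  1.03]
0.2 [425.  38. 186.] [ 0.23  0.31 -0.55  2.12  0.24  0.76  0.98]
0.0 [416.  39. 150.] [ 0.21  0.37 -0.54  2.18  0.3   0.67  0.91]
closed t22.37 p [ 380. -250.  330.] yaw -27.50 F [-0.   0.1  1.6] M [-0.04 -0.07  0.02] gap -0.1
over behind t24.52 p [690.7   4.1 460.1] yaw 82.86 F [-0.2 -0.5  0.2] M [ 0.01 -0.05 -0.02] gap 0.1
```

View pics/scene5.png

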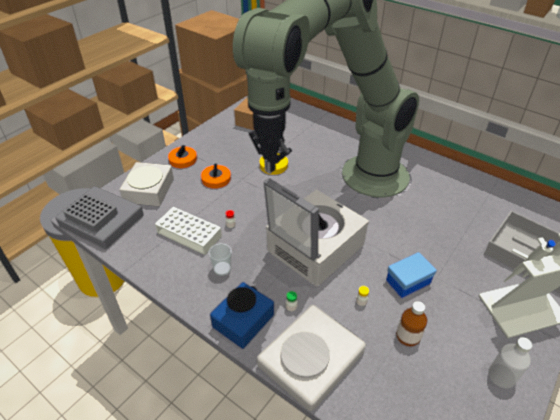

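Scene: the fingertips, near (275,165), are above and behind the hood, and nothing has moved. Descending and sweeping.

```bash
python3 - <<'E'
from workcell import *
from h import *
RT=R(83.)
g=movel(loc(205,0,460),frame=RT); 
g=movel(loc(205,0,309),max_speed=150,guard=8); st(read_state,f"behind {g}")
if not g:
  for th in np.arange(1.6,0.29,-.1):
    g=movel(hoodpt(th),max_speed=120,guard=18); s=st(read_state,f"th {th:.2f} {g}")
    if g: break
  for n in("scene","top"):
    c=camera(n); cv2.imwrite(f"pics/{n}6.png",c["image"])
E
```

```text
behind False t26.02 p [671.4   7.6 309.9] yaw 83.00 F [ 1.3 -0.9  0.1] M [ 0.03  0.04 -0.01] gap -0.2
th 1.60 False t26.52 p [630.3  12.4 309.8] yaw 82.99 F [ 0.1 -0.3 -1.1] M [-0.05 -0.05  0.01] gap 0.1
th 1.50 False t26.82 p [611.8  14.8 311.5] yaw 83.00 F [-0.2 -1.   0.9] M [ 0.06 -0.03 -0.05] gap -0.0
th 1.40 False t27.13 p [593.3  17.  311.7] yaw 83.00 F [ 0.4 -0.6 -0.2] M [-0.02  0.01  0.07] gap 0.3
th 1.30 False t27.44 p [574.9  19.3 310.1] yaw 83.00 F [ 0.4  0.3 -1. ] M [-0.05 -0.01 -0.08] gap 0.1
th 1.20 False t27.75 p [556.7  21.5 306.7] yaw 83.00 F [ 0.1 -0.3 -0.2] M [-0.04  0.02 -0.04] gap -0.0
th 1.10 False t28.06 p [539.   23.7 301.4] yaw 82.99 F [ 1.1  0.6 -0.3] M [-0.   -0.05 -0.03] gap -0.2
th 1.00 False t28.37 p [521.9  25.8 294.5] yaw 83.00 F [ 0.5 -0.6 -0.1] M [ 0.   -0.01 -0.05] gap 0.2
th 0.90 False t28.68 p [505.5  27.8 285.8] yaw 83.00 F [-0.2  0.6  0.8] M [-0.02  0.01  0.05] gap -0.1
th 0.80 False t28.98 p [490.1  29.7 275.5] yaw 83.00 F [ 0.1 -0.6 -0. ] M [ 0.03  0.03 -0.  ] gap 0.1
th 0.70 False t29.29 p [475.6  31.5 263.6] yaw 83.00 F [ 0.5  0.1 -0.6] M [ 0.04 -0.03  0.01] gap 0.0
th 0.60 False t29.60 p [462.4  33.1 250.4] yaw 83.01 F [0.4 0.2 0.1] M [ 0.   -0.09  0.01] gap -0.1
th 0.50 False t29.91 p [450.7  34.6 235.9] yaw 83.01 F [ 0.3  0.7 -0.1] M [ 0.04 -0.06 -0.01] gap -0.2
th 0.40 False t30.22 p [440.4  35.9 220.4] yaw 83.01 F [ 0.7 -0.7  0.2] M [-0.   -0.06 -0.01] gap -0.1
th 0.30 False t30.52 p [431.8  36.9 203.9] yaw 83.01 F [ 0.1 -0.7  0.4] M [-0.02 -0.03 -0.  ] gap -0.0
```

View pics/scene6.png

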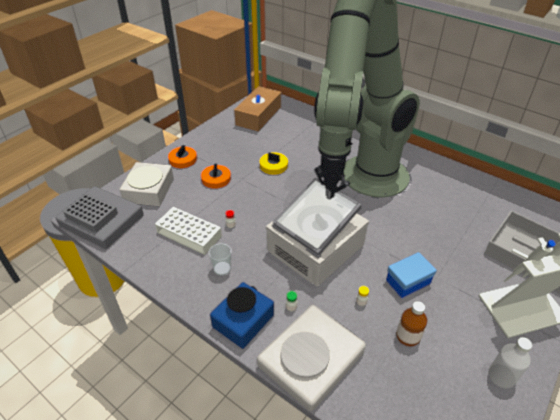

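The hood has come down with the tip (fingertips at (335,190), hood about 0.3 rad). I'll continue down with a guard.

```bash
python3 - <<'E'
from workcell import *
from h import *
RT=R(83.)
g=False
for th in (.2,.1,.05):
    g=movel(hoodpt(th),max_speed=100,guard=15); s=st(read_state,f"th {th:.2f} {g}")
    if g: break
if not g:
    p=hoodpt(0)
    g=movel((p[0],p[1],140),max_speed=30,guard=14); wait(.2); st(read_state,f"press {g}")
s=read_state();p=s["eef_pos"]
movel((p[0],p[1],300),max_speed=200); st(read_state,"up")
movep((380,-250,350),R(-27.5)); st(read_state,"aside")
for n in("scene","top"):
    c=camera(n); cv2.imwrite(f"pics/{n}7.png",c["image"]); pickle.dump(c,open(f"{n}7.pkl","wb"))
a=cv2.imread("pics/scene7.png")[160:290,250:380];b=cv2.imread("pics/top7.png")[130:270,170:290]
cv2.imwrite("pics/shut7.png",np.hstack([cv2.resize(a,(400,400),interpolation=cv2.INTER_CUBIC),cv2.resize(b,(343,400),interpolation=cv2.INTER_CUBIC)]))
for n in("scene","top"):
    c=pickle.load(open(n+"7.pkl","rb"));k=cloud(c).reshape(-1,3)
    L=np.c_[(k-O_)@EX,(k-O_)@EY,k[:,2]]; 
    for lo,hi in((-91,-82),(100,120)):
        m=(L[:,0]>lo)&(L[:,0]<hi)&(abs(L[:,1])<80)&(L[:,2]>90);print(n,lo,m.sum(),np.percentile(L[m,2],[10,50,90]).round(1))
    m=(abs(L[:,1])<94)&(abs(L[:,1])>85)&(L[:,2]>135)&(L[:,0]>-80)&(L[:,0]<110); print("slope side rails",m.sum(),np.polyfit(L[m,0],L[m,2],1))
E
```

```text
th 0.20 False t30.96 p [424.7  37.8 186.4] yaw 83.02 F [-0.7 -0.2 -0.6] M [ 0.01  0.04 -0.  ] gap -0.2
th 0.10 False t31.29 p [419.5  38.5 168.6] yaw 83.01 F [-0.4 -0.5  0.5] M [ 0.04 -0.04  0.03] gap 0.3
th 0.05 False t31.54 p [417.5  38.7 159.5] yaw 83.01 F [0.1 0.5 1.4] M [-0.01  0.02  0.02] gap 0.2
press True t32.17 p [417.   38.7 149.9] yaw 82.99 F [-4.9  0.2 20.7] M [-0.15  1.13 -0.03] gap -0.2
up t33.07 p [416.6  38.6 298.9] yaw 82.99 F [-0.5  0.4  0.2] M [ 0.    0.01 -0.04] gap 0.0
aside t34.20 p [ 380.3 -249.   349.4] yaw -27.28 F [0.2 0.1 0.1] M [ 0.02  0.   -0.01] gap -0.1
scene -91 69 [145.8 148.4 150.8]
scene 100 255 [145.7 148.7 151.1]
slope side rails 253 [1.14066068e-02 1.47633537e+02]
top -91 164 [146.1 150.5 154.4]
top 100 345 [146.  150.  153.9]
slope side rails 376 [3.61827557e-03 1.49699013e+02]
```

View pics/shut7.png

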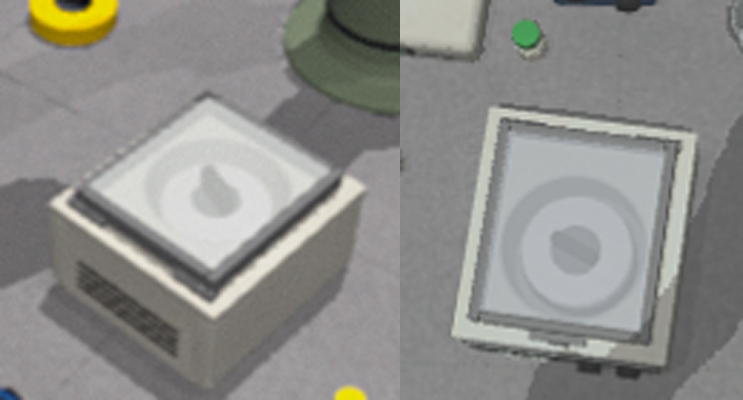

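View pics/top7.png

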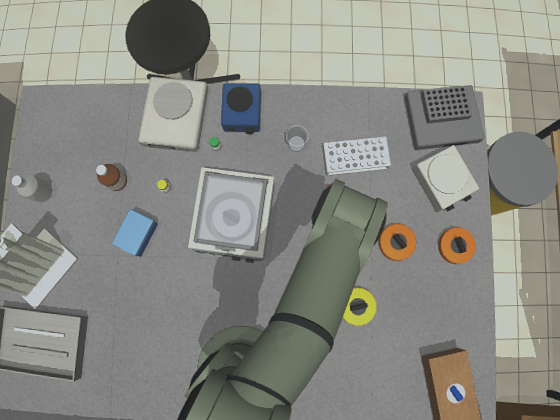

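The hood lies flat: the outer face is 150 mm at front and rear, as specified, and pressing hit a firm stop at 150 mm. The lid shows unchanged through it and the bench items are in place. Handing in.

```bash
python3 - <<'E'
from workcell import *
from h import *
a=cv2.cvtColor(cv2.imread("pics/scene0.png"),cv2.COLOR_BGR2HSV);b=cv2.cvtColor(cv2.imread("pics/scene7.png"),cv2.COLOR_BGR2HSV)
for im in(a,b):
    w=im[205:235,220:245];m=((w[...,0]<8)|(w[...,0]>172))&(w[...,1]>180)&(w[...,2]>120);print("red cap",np.argwhere(m).mean(0)+[205,220])
finish_job()
E
```

```text
red cap [213.73333333 229.42222222]
red cap [213.68181818 229.36363636]
the job is handed in; nothing more can be done
```

I set the rotor lid on the hub, locked it and released it, then folded the hood shut and handed the job in at about 34 s. `finish_job()` gives no verdict, so what follows comes from my own checks.

**Lid**
- I picked up the plain metal lid by its wing and lowered it into the slots. It met the spring at the expected height, and I pressed it to the hard stop.
- I turned it clockwise to the end stop, backed off about 3.5° and let it rise. It caught at about 27 mm and resisted an upward pull of about 15 N.
- After release its shoulder measured 106 mm above the bench; 107 mm was expected if locked and 113 mm if only resting. It was centred within about 1.5 mm, tilted less than 0.01 rad, and its wing was within about 3° of the hub's x axis.

**Hood**
- I swept it shut from behind with closed fingers and pressed it to a firm stop.
- Its outer face measures about 150 mm above the bench at front and rear, as specified, and the lid looks unchanged through it.

**Bench items**
- The other things look unmoved. I measured this only for the red-capped vial, which shifted less than 0.1 pixel, and judged the rest from the pictures.
- The arm was raised clear of everything when I handed in.

**Disagreements**
- The end stop came about 2.5° earlier than the camera estimate of the slots predicted, so I took the final angle from the stop.
- A ±2° twist test while the lid was notched met little torque, so it neither confirmed nor contradicted the lock.

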